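# Hand over a double-dished truffle, lugs first

## Robot

A 6-joint arm with a two-finger parallel gripper is mounted at the origin on a cart in front of the work surface, level with it; the furniture and walls round the work are solid. World frame = base frame: x ahead of the robot, y to its left, z up, the work surface at z = 0. Lengths are in m, angles in rad, forces in N, time in s.
With the tool pointing down it reaches from about 0.325 to 0.85 m from the base axis. Payload 4.4 kg.
Tool frame: the origin (TCP) lies at the very end of the fingers, on their centre line; the grasp point (between the pads) lies 19 mm behind it; z points along the fingers, y is the line along which they close (so a half turn about z gives the same grasp; the last joint's range is limited). The gripper opens to 94 mm and grips with 3 to 60 N. Pads are 16 mm wide; open, the fingers measure 119 mm over their backs; the gripper's body (75 mm by 177 mm) begins 78 mm behind the grasp point.
Start: joints at [-1.256, 0.207, 1.542, -0, 1.393, -0.15], TCP at [0.258, -0.514, 0.205] pointing down, gripper open.
Joint ranges: [-2.73, 2.73], [-0.86, 2.22], [0.23, 2.46], [-1.11, 4.25], [0.08, 2.63], [-2.82, 2.82]. Speed limits (rad/s): [2.79, 2.79, 3.14, 3.14, 3.14, 3.14].

## Interface

Orientations are given as a unit quaternion [w, x, y, z].
In Python, from rig import sense, optics, manip gives the robot as it stands.
- The arm moves only by the shell command python3 -m jog 'ROWS' [FORCE]. ROWS is JSON, a list of rows, each a list of 5 numbers: the shift along the tool's x, y, z as a fraction of full scale, then the turn about the tool's z as a fraction of full scale, then the finger opening in mm, from 0 to 94. A call has 1 to 10 rows; each row is the pose to reach, as a shift and turn from the pose commanded when the call began, along the tool's axes at that moment; what a row does not reach only later rows make up. Full scale, the value 1, is 100 cm for a shift and pi/2 rad for a turn. A row lasts 1/10 s, in which the tool goes at most 50 mm and 8.59 degrees, less where a joint would pass 70% of its speed; a pose out of reach is approached as far as the arm can. A call with a number of a shift or a turn outside -1 to 1 is refused whole. A call with a gripper value outside its range is refused whole. The fingers move at their own pace and stop on an object; FORCE is the grip in N (left out, the last holds). Time passes only in rows, so rows that repeat a pose let the fingers close. It gives the time, the measured TCP pose, the force, the opening and the grip force at its end, in the units of the state.
- sense(): the state, without advancing time (a new reading comes with each control period).
- optics.snapshot(name): name is "scene" or "top"; returns the picture (400x640x3 uint8, blue, green, red); there is no depth.
- optics.get_calibration(name): a dict with "fx", "fy", "cx", "cy" (pixels), "T" (4x4, takes a point from camera to world coordinates). Camera axes: x right, y up, looking along -z (the intrinsics and any distortion apply to the point x, -y, -z); pixel columns grow to the right and rows downward; lengths in m; the calibration is good to about 2 mm. A picture is of the moment at which its call begins. get_calibration takes no time and is no camera call.
- manip.sign_off(): hands the job in; it is judged then, once.
The state is a dict: "t": time; "joint_positions": joint angles; "qvel": joint speeds; "joint_efforts": joint torques, N m; "tool_pos": TCP position; "tool_rot": TCP orientation; "contact_force": force on the tool from outside, world axes, zero at the start; "wrist_torque": the same for the moment, N m; "width": finger opening in m; "grip_force": force on a finger pad.
Only numpy, scipy, OpenCV 4.12 (cv2) and the standard library are available. Lean on these libraries where they do the work, as an engineer would, in place of code of your own. Each camera call takes 0.05 s, during which the arm holds its last target. There are 200 camera calls.

## Task

The truffle on the counter is to be shared, so it goes out in its dish with the matching empty dish underneath. Lift the dish with the truffle by its collar and nest it fully home in the empty one, the two lugs lying one above the other; then lift the pair together and turn it about a quarter turn, so that the lugs point straight away from the robot for the barista behind the till to take hold of, and finish while holding it so in front of the till stand: level, still and at least 10 cm above the counter. Keep the dishes level and move smoothly, so that the loose truffle never rolls off the middle of its dish, do not touch the truffle or squash the dishes together, and leave everything else on the counter where it is.

Things in the scene. Friction and masses are not known exactly. Their poses are not given: they have to be found in the camera images.
- truffle_dish_mid (a point): White round stoneware dish that holds the truffle, 38 mm high, about 110 g, with one flat lug handle, which starts pointing roughly at the robot. Point on its axis 19 mm above the underside; x along the lug, z up. Upright collar from 20 to 38 mm (rim) above the underside, 66 mm across outside, 59 mm inside; below it a shoulder steps in to a body that narrows from 56 mm across to 40 mm at the foot.
- truffle_dish_lug (a point): Point on the lug of the truffle dish: 50 mm out from the axis, 34 mm above the underside. The lug is flat, 22 mm wide, 31 to 37 mm above the underside, and ends 60 mm from the axis.
- under_dish_mid (a point): The empty dish, the same in shape, size and material as the truffle dish; its lug starts pointing roughly to the left (+y). Point on its axis 19 mm above the underside; x along the lug, z up. Nested, the upper dish's body goes into this collar (1.5 mm play all round at the end, tapered lead-in) and its shoulder rests on this rim: the upper dish then stands 18 mm higher and the pair is 56 mm high.
- truffle_center (a point): Centre of the truffle: a loose dark brown chocolate ball, 26 mm in diameter, 14 g, rolling freely on the dish's floor, which is dished (5.5 mm above the underside in the middle, 4 mm higher 20 mm out). It starts to roll at a tilt of about 5 degrees; its centre rides about 19 mm above the dish's underside, its top 32 mm.
- till_stand (a point): A fixed point on top of the wooden stand (200 mm high, front face at x = 0.64) that carries the till, near its front; its x axis points straight away from the robot, across the counter.
- truffle_dish: The dish with the truffle as a body, origin at the centre of its underside, axes as its mid point.
- under_dish: The empty dish as a body, origin at the centre of its underside, axes as its mid point.
- truffle: The truffle as a body; its origin and axes turn with it as it rolls, so use its centre point.
- teaspoon: Bystander: a steel teaspoon, 135 x 29 x 10 mm, lying between the two dishes, lengthwise away from the robot. Origin under its middle.
- bell: Bystander: a round service bell, 85 mm across and 61 mm high, in front of the till. Origin at the centre of its underside.
- salt: Bystander: a glass salt shaker, 44 mm across and 90 mm high, at the right, with a tall glass pastry case beyond it (y below -0.43; keep the arm clear of it). Origin at the centre of its underside.
- tin: Bystander: a flat round tin, 69 mm across and 41 mm high, at the left. Origin at the centre of its underside.

How it is judged:
On the way, in this order (a step that is already met when the one before it is completed fails the run):
1. the dish with the truffle is nested fully home in the empty dish on the counter, lugs one above the other (horizontal distance between truffle_dish_mid and under_dish_mid below 0.004 m and z of truffle_dish_mid in the frame of under_dish_mid between 0.0155 and 0.0205 m and angle between the x axis of truffle_dish_mid and the x axis of under_dish_mid, either way round below 0.22 rad and x of truffle_dish_lug in the frame of under_dish_mid above 0.03 m and height (world z) of under_dish below 0.006 m and contact force between truffle_dish and under_dish above 0.5 N), for 0.2 s.
2. the nested pair is lifted clear of the counter by the lower dish (horizontal distance between truffle_dish_mid and under_dish_mid below 0.004 m and z of truffle_dish_mid in the frame of under_dish_mid between 0.0155 and 0.0205 m and angle between the x axis of truffle_dish_mid and the x axis of under_dish_mid, either way round below 0.22 rad and x of truffle_dish_lug in the frame of under_dish_mid above 0.03 m and height (world z) of under_dish above 0.03 m and contact force between the fingers and under_dish above 1 N), for 0.2 s.
At the end, for the whole second after the job is handed in: Truffle dish seated in the other (axes within 4 mm, 18 +-2.5 mm higher, lugs within 12 deg); fingers hold the lower dish, underside 95 mm or more above the counter, lugs straight away from the robot within 11 deg, dishes level within 5 deg and still, truffle at rest within 8 mm of the middle (horizontal distance between truffle_dish_mid and under_dish_mid below 0.004 m and z of truffle_dish_mid in the frame of under_dish_mid between 0.0155 and 0.0205 m and angle between the x axis of truffle_dish_mid and the x axis of under_dish_mid, either way round below 0.22 rad and x of each of truffle_dish_lug, till_stand in the frame of under_dish_mid above 0.03 m and height (world z) of under_dish above 0.095 m and contact force between the fingers and under_dish above 1 N and angle between the x axis of under_dish_mid and the x axis of till_stand, either way round below 0.2 rad and angle between each of under_dish_mid, truffle_dish_mid's own z axis and vertical below 0.09 rad and horizontal distance between truffle_center and truffle_dish_mid below 0.008 m and linear speed of under_dish below 0.02 m/s and angular speed of under_dish below 0.15 rad/s and linear speed of truffle below 0.03 m/s); the arm keeps its last pose, push and grip.
It fails at once if the truffle rolled off the middle of its dish (more than 11 mm) (horizontal distance between truffle_center and truffle_dish_mid above 0.011 m).
It fails at once if a dish was tipped more than 14 degrees (angle between any of truffle_dish_mid, under_dish_mid's own z axis and vertical above 0.25 rad).
It fails at once if the robot touched the truffle (contact force between any of the fingers, the arm and truffle above 0.3 N).
It fails at once if the dishes were squashed together (contact force between truffle_dish and under_dish above 40 N).
It fails at once if a bystander was moved (distance of any of teaspoon, bell, salt, tin from where it was at the start of the episode above 0.02 m).
It also fails if it takes over 67 s, if anything falls off the work surface, if the arm or the gripper's body presses on something with over 40 N, if the wrist force passes 120 N, or if a joint passes its speed limit or range.

## Working session

There is one attempt and no reset: what is moved stays moved. The work goes in short steps, Python scripts to look and compute and a shell command to move; the robot and the scene stay as the last step left them, time stands still between calls to the robot, and variables do not carry over. Pictures are saved under pics/ and viewed, at most 10 in all, crops included, and the job is handed in when it is done.

```bash
mkdir -p pics; ls
python3 - <<'E'
from rig import sense, optics, manip
import cv2, numpy as np
for n in("scene","top"):
    im=optics.snapshot(n); cv2.imwrite(f"pics/{n}0.png",im)
    c=optics.get_calibration(n); print(n,{k:(np.round(v,3).tolist() if k=="T" else v) for k,v in c.items()})
s=sense(); print(s)
E
```

```text
pics
scene {'fx': 378.5664345504043, 'fy': 378.5664345504043, 'cx': 321.0044392876689, 'cy': 191.70910323228972, 'T': [[-0.704, 0.295, -0.646, -0.148], [-0.71, -0.277, 0.647, 0.669], [0.012, 0.914, 0.405, 0.584], [0.0, 0.0, 0.0, 1.0]]}
top {'fx': 381.6476979864712, 'fy': 381.6476979864712, 'cx': 316.621758783785, 'cy': 195.54739470053985, 'T': [[0.024, 0.999, -0.048, 0.497], [-1.0, 0.024, -0.001, -0.024], [-0.0, 0.048, 0.999, 1.105], [0.0, 0.0, 0.0, 1.0]]}
{'t': 0.1, 'joint_positions': array([-1.25648784e+00,  2.07326910e-01,  1.54279655e+00,  2.52998221e-07,
        1.39351798e+00, -1.50470761e-01]), 'qvel': array([ 0.00273963, -0.00061807, -0.00420198, -0.00082057, -0.00066323,
        0.00081869]), 'joint_efforts': array([-3.29277091e-04, -3.71867466e+01, -2.82293719e+01,  6.99488749e-02,
        3.10451235e-02, -4.91792002e-05]), 'tool_pos': array([ 0.25750618, -0.51329902,  0.20441831]), 'tool_rot': array([-1.02097069e-03,  9.73118329e-01,  2.30303426e-01, -8.36994374e-05]), 'contact_force': array([-0.50244411, -0.07138209,  0.39855346]), 'wrist_torque': array([ 0.01227854,  0.01587704, -0.00503036]), 'grip_force': 0.0, 'width': 0.09385918201219388}
```

View pics/scene0.png

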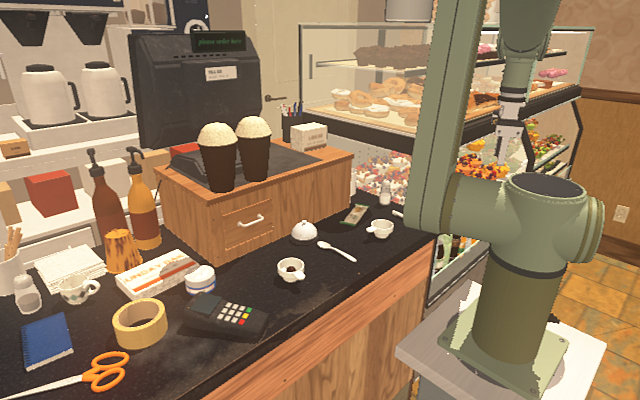

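View pics/top0.png

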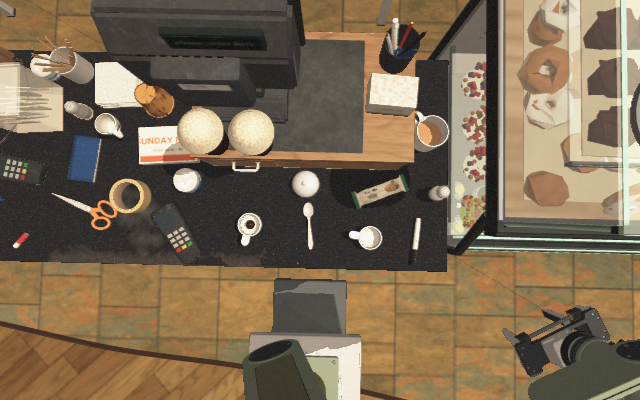

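The scene view shows the truffle dish near (291,269) and the empty dish near (379,229). In the top view the truffle dish is at (250,226) with its lug down, towards the robot. The empty dish is at (370,237) with its lug left, and the spoon at (309,225) lies between them, with the bell at (305,184).

```bash
cat > h.py <<'E'
from rig import sense, optics, manip
import cv2, numpy as np
def proj(n,P):
    c=optics.get_calibration(n); q=np.linalg.inv(c["T"])@np.r_[P,1]
    return np.array([c["cx"]+c["fx"]*q[0]/-q[2], c["cy"]+c["fy"]*-q[1]/-q[2]])
def ray(n,u,v,z):
    c=optics.get_calibration(n); T=np.array(c["T"]); d=T[:3,:3]@[(u-c["cx"])/c["fx"],-(v-c["cy"])/c["fy"],-1]
    o=T[:3,3]; return o+d*(z-o[2])/d[2]
def blob(im,box,lo=135,sat=70):
    x0,y0,x1,y1=box; h=cv2.cvtColor(im[y0:y1,x0:x1],cv2.COLOR_BGR2HSV)
    m=((h[...,2]>lo)&(h[...,1]<sat)).astype(np.uint8)
    cs,_=cv2.findContours(m,cv2.RETR_EXTERNAL,cv2.CHAIN_APPROX_NONE)
    c=max(cs,key=cv2.contourArea); return c[:,0,:]+[x0,y0]
E
python3 - <<'E'
from h import *
out=[]
for n,boxes in (("top",[(230,205,272,255),(340,218,390,258)]),("scene",[(270,250,312,290),(360,212,402,246)])):
    im=cv2.imread(f"pics/{n}0.png")
    for b in boxes:
        c=blob(im,b); print(n,c.min(0),c.max(0),cv2.contourArea(c.reshape(-1,1,2)))
        cr=cv2.resize(im[b[1]-2:b[1]+46,b[0]-2:b[0]+50],(390,360),interpolation=cv2.INTER_CUBIC)  # 7.5x
        P=np.array([ray(n,u,v,.036)[:2] for u,v in c])
        print(P.min(0),P.max(0))
        out.append(cr)
v=np.vstack([np.hstack(out[:2]),np.hstack(out[2:])]); cv2.imwrite("pics/crop0.png",cv2.resize(v,(650,600)))
E
```

```text
top [237 213] [261 245] 491.0
[0.40649861 0.130697  ] [0.4961439  0.19782539]
top [349 226] [381 249] 480.0
[ 0.40362766 -0.20515137] [ 0.46778171 -0.1154159 ]
scene [277 257] [304 281] 495.5
[0.39875783 0.12922983] [0.4924775  0.21236982]
scene [367 219] [393 237] 327.0
[ 0.3777257  -0.20738842] [ 0.46493765 -0.10320367]
```

View pics/crop0.png

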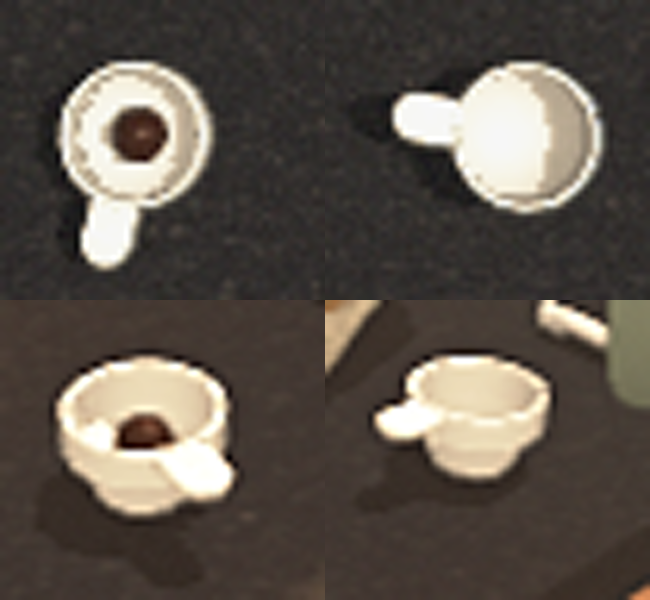

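The crops confirm upright dishes. The truffle dish's lug points toward the robot and slightly left, with the truffle in the middle. The empty dish's lug points left and slightly away. Next is a subpixel measurement.

```bash
cat >> h.py <<'E'
from scipy.optimize import least_squares
def fine(im,box,k=8,thr=125):
    x0,y0,x1,y1=box; g=im[y0:y1,x0:x1].min(2)
    G=cv2.resize(g,None,fx=k,fy=k,interpolation=cv2.INTER_CUBIC)
    cs,_=cv2.findContours((G>thr).astype(np.uint8),cv2.RETR_EXTERNAL,cv2.CHAIN_APPROX_NONE)
    c=max(cs,key=cv2.contourArea)[:,0,:]; return (c+.5)/k-.5+[x0,y0]
def dish(im,box,zb=0.,name="top",thr=125,keep=None):
    """fit rim circle (r 33 mm, z=zb+.038) to the outline on the far-from-camera side; lug yaw from lug tip (z=zb+.034)"""
    c=fine(im,box,thr=thr); P=np.array([ray(name,u,v,zb+.038)[:2] for u,v in c])
    cam=np.array(optics.get_calibration(name)["T"])[:2,3]
    p=P.mean(0); L=np.array([ray(name,u,v,zb+.034)[:2] for u,v in c])
    for _ in range(5):
        r=np.linalg.norm(P-p,axis=1); tip=L[r>.043]
        d=(tip-p).mean(0); d/=np.linalg.norm(d)
        out=(p-cam)/np.linalg.norm(p-cam)
        w=((P-p)/r[:,None])
        m=(w@out>-.1)&(w@d<.65)&(abs(r-.033)<.006)
        f=least_squares(lambda q:np.linalg.norm(P[m]-q[:2],axis=1)-.033,p,loss="soft_l1",f_scale=.001); p=f.x
    lug=L[np.linalg.norm(L-p,axis=1)>.045]; d=lug.mean(0)-p
    rf=least_squares(lambda q:np.linalg.norm(P[m]-q[:2],axis=1)-q[2],np.r_[p,.033]).x
    return p,np.degrees(np.arctan2(d[1],d[0])),m.sum(),np.sqrt(np.mean(f.fun**2)),rf,np.linalg.norm(L-p,axis=1).max()
E
python3 - <<'E'
from h import *
im=cv2.imread("pics/top0.png"); np.set_printoptions(precision=4,suppress=True)
for b in [(230,205,272,255),(340,218,390,258)]:
    for t in (110,140): print(*dish(im,b,thr=t))
h=cv2.cvtColor(im,cv2.COLOR_BGR2HSV)[215:240,240:260]
m=(h[...,2]<110).astype(np.uint8); M=cv2.moments(m,True); u,v=M["m10"]/M["m00"]+240,M["m01"]/M["m00"]+215
print("truffle",M["m00"],ray("top",u,v,.019))
im=cv2.imread("pics/scene0.png")
for b in [(270,250,312,290),(360,212,402,246)]:
    print(*dish(im,b,name="scene",thr=110))
print(ray("top",305,184,.05),ray("top",309,225,.005),ray("top",238,167,.1))
s=sense()
from scipy.spatial.transform import Rotation as R
print(s["t"],R.from_quat(np.roll(s["tool_rot"],-1)).as_matrix())
E
```

```text
[0.465  0.1645] 166.78962090498794 173 0.0003146916867582161 [0.4648 0.1642 0.0333] 0.06124162177610307Traceback (most recent call last):
  File "<stdin>", line 4, in <module>
  File "h.py", line 24, in dish
    p=P.mean(0); L=np.array([ray(name,u,v,zb+.034)[:2] for u,v in c])
                             ~~~^^^^^^^^^^^^^^^^^^
  File "h.py", line 7, in ray
    c=optics.get_calibration(n); T=np.array(c["T"]); d=T[:3,:3]@[(u-c["cx"])/c["fx"],-(v-c["cy"])/c["fy"],-1]
ValueError: time passes only in moves, steps and waits
```

```bash
python3 -m jog '[[0.02,-0.021,0,-0.05,94],[0.06,-0.063,0,-0.14,94],[0.095,-0.1,0,-0.23,94],[0.13,-0.137,0,-0.32,94],[0.165,-0.173,0,-0.41,94],[0.2,-0.21,0,-0.5,94],[0.235,-0.247,0,-0.59,94],[0.27,-0.283,0,-0.68,94],[0.305,-0.32,0,-0.77,94],[0.34,-0.356,0,-0.86,94]]' 15
python3 - <<'E'
from h import *
from scipy.spatial.transform import Rotation as R
s=sense();M=R.from_quat(np.roll(s["tool_rot"],-1)).as_matrix()
print(M.round(3),np.degrees(np.arctan2(M[1,1],M[0,1])),"tool shift",M.T@(np.array([.465,.1643,.15])-s["tool_pos"]))
E
```

```text
t: 1.1
tool_pos: [0.398, -0.054, 0.2053]
tool_rot: [0.0, 0.613, 0.79, 0.0]
contact_force: [0.7, -0.3, 0.3]
width: 0.0939
grip_force: 0.0
[[-0.248  0.969  0.   ]
 [ 0.969  0.248 -0.   ]
 [-0.     0.    -1.   ]] 14.339564810289266 tool shift [0.19491177 0.11899623 0.0553171 ]
```

```bash
python3 -m jog '[[0.035,0.021,0.005,-0.09,94],[0.07,0.042,0.015,-0.18,94],[0.105,0.063,0.025,-0.27,94],[0.135,0.083,0.035,-0.36,94],[0.16,0.098,0.045,-0.45,94],[0.18,0.11,0.05,-0.54,94],[0.19,0.117,0.055,-0.63,94],[0.195,0.119,0.055,-0.69,94],[0.195,0.119,0.055,-0.69,94],[0.195,0.119,0.055,-0.69,94]]'
cat >> h.py <<'E'
from scipy.spatial.transform import Rotation as R
def rel(p,s=None):
    s=s or sense();M=R.from_quat(np.roll(s["tool_rot"],-1)).as_matrix()
    print("phi",np.degrees(np.arctan2(M[1,1],M[0,1])).round(2),"tilt",np.degrees(np.arccos(-M[2,2])).round(2),"shift",(M.T@(np.array(p)-s["tool_pos"])).round(4))
E
python3 - <<'E'
from h import *
rel([.465,.1643,.022])
print(sense()["joint_positions"])
cv2.imwrite("pics/a.png",np.vstack([optics.snapshot("top")[150:350,150:450],optics.snapshot("scene")[130:330,170:470]]))
E
```

```text
t: 2.1
tool_pos: [0.4659, 0.1618, 0.1501]
tool_rot: [-0.0, 0.122, 0.993, -0.0]
contact_force: [-0.3, -0.2, -0.6]
width: 0.0941
grip_force: 0.0
phi 76.03 tilt 0.05 shift [0.0014 0.0022 0.1281]
[ 1.58750298e-01  8.78620836e-02  1.79733175e+00 -1.46813047e-04
  1.25720066e+00 -1.16813215e+00]
```

View pics/a.png

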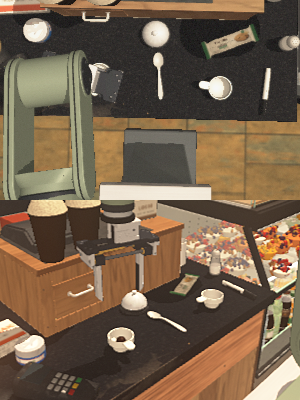

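```bash
python3 -m jog '[[0.001,0.002,0.03,0,94],[0.001,0.002,0.07,0,94],[0.001,0.002,0.1,0,94],[0.001,0.002,0.118,0,94],[0.001,0.002,0.126,0,94],[0.001,0.002,0.128,0,94],[0.001,0.002,0.128,0,94],[0.001,0.002,0.128,0,94],[0.001,0.002,0.128,0,84],[0.001,0.002,0.128,0,80]]'
python3 - <<'E'
from h import *
rel([.465,.1643,.022])
cv2.imwrite("pics/b.png",cv2.resize(optics.snapshot("scene")[190:310,210:370],(800,600),interpolation=cv2.INTER_CUBIC))
E
```

```text
t: 3.2
tool_pos: [0.4666, 0.1643, 0.0233]
tool_rot: [0.001, 0.121, 0.993, 0.0]
contact_force: [-1.1, -0.5, -0.3]
width: 0.0819
grip_force: 0.0
phi 76.14 tilt 0.11 shift [ 0.0015 -0.0004  0.0013]
```

View pics/b.png

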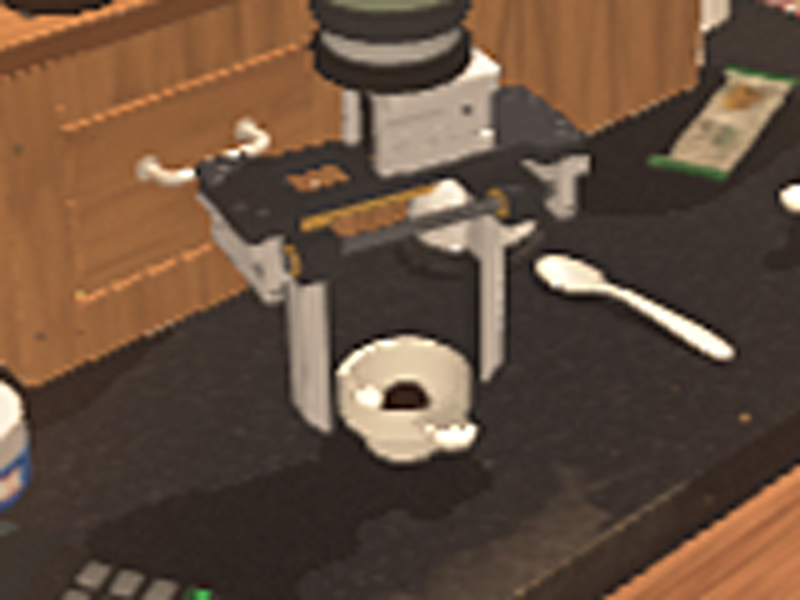

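The fingers straddle the dish symmetrically, one each side of the collar at (315,400) and (490,350) in the crop, with the lug free at (455,432). Closing gently.

```bash
python3 -m jog '[[0.0015,0,0.001,0,78],[0.0015,0,0.001,0,75],[0.0015,0,0.001,0,72],[0.0015,0,0.001,0,70],[0.0015,0,0.001,0,68],[0.0015,0,0.001,0,67],[0.0015,0,0.001,0,66],[0.0015,0,0.001,0,64],[0.0015,0,0.001,0,60],[0.0015,0,0.001,0,60]]' 12
python3 - <<'E'
from h import *
rel([.465,.1643,.022])
E
```

```text
t: 4.25
tool_pos: [0.4642, 0.1643, 0.0214]
tool_rot: [-0.0, 0.121, 0.993, -0.0]
contact_force: [-0.5, -0.6, 1.0]
width: 0.0637
grip_force: 12.0
phi 76.14 tilt 0.03 shift [-0.0008  0.0002 -0.0006]
```

```bash
python3 -m jog '[[0,0,-0.001,0,60],[0,0,-0.003,0,60],[0,0,-0.006,0,60],[0,0,-0.01,0,60],[0,0,-0.015,0,60],[0,0,-0.02,0,60],[0,0,-0.024,0,60],[0,0,-0.027,0,60],[0,0,-0.029,0,60],[0,0,-0.03,0,60]]'
python3 - <<'E'
from h import *
rel([.465,.1643,.022])
t=optics.snapshot("top")[190:260,220:320];s=optics.snapshot("scene")[190:310,210:370]
cv2.imwrite("pics/c.png",cv2.resize(s,(800,600),interpolation=cv2.INTER_CUBIC))
E
```

```text
t: 5.25
tool_pos: [0.4644, 0.1645, 0.0517]
tool_rot: [0.0, 0.121, 0.993, 0.0]
contact_force: [0.4, 0.3, -1.5]
width: 0.0637
grip_force: 12.0
phi 76.13 tilt 0.02 shift [-0.0006 -0.0001  0.0297]
```

View pics/c.png

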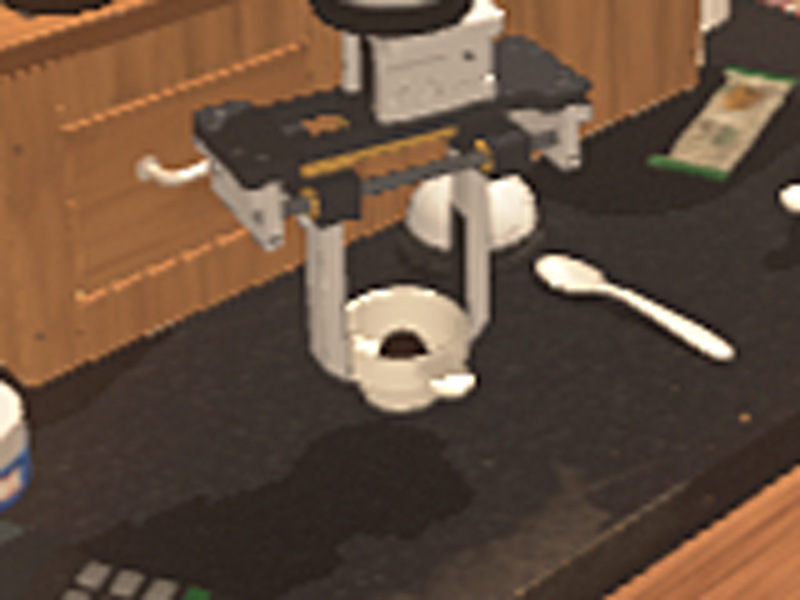

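Level in the grip, with the truffle at (402,342) central. Lift more and turn half of the way.

```bash
python3 -m jog '[[0,0,-0.001,0.01,60],[0,0,-0.004,0.04,60],[0,0,-0.009,0.085,60],[0,0,-0.0155,0.145,60],[0,0,-0.0225,0.21,60],[0,0,-0.0295,0.275,60],[0,0,-0.036,0.34,60],[0,0,-0.042,0.395,60],[0,0,-0.047,0.44,60],[0,0,-0.05,0.47,60]]'
python3 -m jog '[[0,0,0,0.015,60],[0,0,0,0.045,60],[0,0,0,0.09,60],[0,0,0,0.15,60],[0,0,0,0.215,60],[0,0,0,0.28,60],[0,0,0,0.345,60],[0,0,0,0.4,60],[0,0,0,0.445,60],[0,0,0,0.475,60]]'
python3 - <<'E'
from h import *
rel([.4358,-.1737,.1]); rel([.465,.1643,.1])
E
```

```text
t: 6.35
tool_pos: [0.4644, 0.1646, 0.1017]
tool_rot: [0.0, 0.472, 0.882, 0.0]
contact_force: [-0.3, 0.3, -1.6]
width: 0.0638
grip_force: 12.0
t: 7.35
tool_pos: [0.464, 0.1645, 0.101]
tool_rot: [-0.0, 0.761, 0.649, -0.0]
contact_force: [-0.9, 0.5, -1.0]
width: 0.0635
grip_force: 12.0
phi -9.06 tilt 0.05 shift [-0.3384  0.0254  0.0011]
phi -9.06 tilt 0.05 shift [0.     0.0011 0.001 ]
```

```bash
python3 -m jog '[[-0.002,0,0,0,60],[-0.006,0.0005,0,0,60],[-0.012,0.001,0,0,60],[-0.02,0.0015,0,0,60],[-0.03,0.002,0,0,60],[-0.042,0.003,0,0,60],[-0.054,0.004,0,0,60],[-0.066,0.005,0,0,60],[-0.078,0.006,0,0,60],[-0.09,0.007,0,0,60]]' && python3 -m jog '[[-0.012,0.001,0,0,60],[-0.024,0.002,0,0,60],[-0.036,0.003,0,0,60],[-0.048,0.004,0,0,60],[-0.06,0.005,0,0,60],[-0.072,0.006,0,0,60],[-0.084,0.007,0,0,60],[-0.096,0.008,0,0,60],[-0.108,0.009,0,0,60],[-0.12,0.01,0,0,60]]' && python3 -m jog '[[-0.012,0.001,0,0,60],[-0.024,0.002,0,0,60],[-0.036,0.003,0,0,60],[-0.048,0.004,0,0,60],[-0.06,0.0045,0,0,60],[-0.072,0.005,0,0,60],[-0.084,0.006,0,0,60],[-0.096,0.007,0,0,60],[-0.106,0.0075,0,0,60],[-0.114,0.008,0,0,60]]' && python3 -m jog '[[-0.006,0,0,0,60],[-0.01,0,0,0,60],[-0.012,0,0,0,60],[-0.013,0,0,0,60],[-0.014,0,0,0,60],[-0.014,0,0,0,60]]'
python3 - <<'E'
from h import *
rel([.4358,-.1737,.1])
t=optics.snapshot("top");s=optics.snapshot("scene");cv2.imwrite("pics/top1.png",t);cv2.imwrite("pics/scene1.png",s)
f=lambda a:cv2.resize(a,(400,400),interpolation=cv2.INTER_CUBIC)
cv2.imwrite("pics/d.png",np.hstack([f(t[190:270,325:405]),f(s[170:250,340:420])]))
E
```

```text
t: 8.35
tool_pos: [0.4572, 0.0733, 0.1015]
tool_rot: [0.0, 0.76, 0.65, 0.0]
contact_force: [0.0, -0.3, -1.1]
width: 0.0636
grip_force: 12.0
t: 9.35
tool_pos: [0.4485, -0.0466, 0.1015]
tool_rot: [0.0, 0.76, 0.65, 0.0]
contact_force: [-0.3, 0.1, -1.9]
width: 0.0639
grip_force: 12.0
t: 10.35
tool_pos: [0.4387, -0.1604, 0.1014]
tool_rot: [0.0, 0.76, 0.65, 0.0]
contact_force: [-0.4, -0.4, -1.8]
width: 0.0639
grip_force: 12.0
t: 10.95
tool_pos: [0.4367, -0.1731, 0.1015]
tool_rot: [0.0, 0.76, 0.65, 0.0]
contact_force: [0.2, -0.2, -1.5]
width: 0.0638
grip_force: 12.0
phi -8.9 tilt 0.0 shift [-0.0007 -0.0008  0.0015]
```

View pics/d.png

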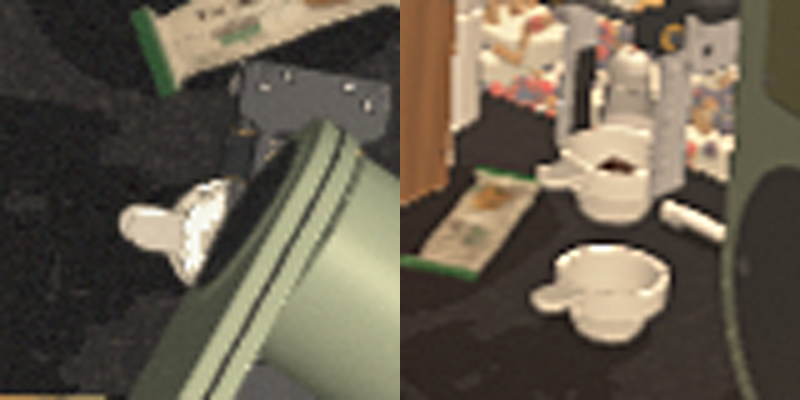

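The top view shows the lug tip of the held dish near (349,234), with the rest hidden by the arm. The scene view shows the held dish (lug tip (368,205), foot (383,215)) right above the empty one (lug tip (366,229), foot (382,238)). Comparing numerically with projections.

```bash
cat >> h.py <<'E'
def feats(im,box,thr=110):
    c=fine(im,box,thr=thr); vb=np.percentile(c[:,1],99.5)
    f=c[(c[:,1]>vb-2.5)&(c[:,1]<vb-1.5)]; 
    L=c[c[:,0]<c[:,0].min()+1.5]
    return np.array([c[:,0].min(),L[:,1].mean(),(f[:,0].min()+f[:,0].max())/2,f[:,0].max()-f[:,0].min(),c[:,1].max()])
def pred(p,yaw,zb,n="scene"):
    a=np.linspace(0,2*np.pi,361); F=np.array([proj(n,[p[0]+.02*np.cos(t),p[1]+.02*np.sin(t),zb]) for t in a])
    y=np.radians(yaw); e=np.array([np.cos(y),np.sin(y)]); k=np.array([-e[1],e[0]])
    Lg=np.array([proj(n,[*(np.array(p)+e*(.049+.011*np.cos(t))+k*.011*np.sin(t)),zb+z]) for t in a for z in(.031,.037)])
    return np.array([Lg[:,0].min(),Lg[Lg[:,0]<Lg[:,0].min()+1.5][:,1].mean(),F[:,0].mean(),0,F[:,1].max()])
E
python3 - <<'E'
from h import *
np.set_printoptions(precision=2,suppress=True)
s=cv2.imread("pics/scene1.png");t=cv2.imread("pics/top1.png");s0=cv2.imread("pics/scene0.png")
p,y=[.4358,-.1737],81.1
for n,im,b,zb in(("empty0",s0,(360,212,396,246),0),("empty",s,(360,217,396,246),0),("held",s,(362,200,391,217.5.__int__()),.08)):
    F=feats(im,b);Q=pred(p,y,zb);print(n,F,Q,F-Q)
J=np.array([pred([p[0]+.001,p[1]],y,.08)-pred(p,y,.08),pred([p[0],p[1]+.001],y,.08)-pred(p,y,.08),pred(p,y+1,.08)-pred(p,y,.08),pred(p,y,.081)-pred(p,y,.08)]);print(J)
# top: lug outline
for im,b,zb in((cv2.imread("pics/top0.png"),(340,218,390,258),0),(t,(340,222,372,250),.08)):
    c=fine(im,b); P=np.array([ray("top",u,v,zb+.034)[:2] for u,v in c]); e=np.array([np.cos(np.radians(y)),np.sin(np.radians(y))]); k=np.array([-e[1],e[0]])
    q=P-p; a=q@e; w=q@k; print("tip",a.max()*1e3, [((w[(abs(a-d)<.0012)&(abs(w)<.02)]).min()*1e3,(w[(abs(a-d)<.0012)&(abs(w)<.02)]).max()*1e3) for d in(.042,.046,.05)])
E
```

```text
empty0 [365.69 228.89 381.31  12.   237.81] [364.8  228.3  379.78   0.   237.06] [ 0.89  0.6   1.53 12.    0.75]
empty [366.06 229.3  381.31  12.   237.69] [364.8  228.3  379.78   0.   237.06] [ 1.26  1.    1.53 12.    0.63]
held [361.56 209.77 375.12  27.12 214.19] [366.44 203.9  381.8    0.   213.39] [-4.88  5.88 -6.67 27.12  0.8 ]
[[-0.27 -0.11 -0.27  0.   -0.11]
 [-0.22  0.1  -0.2   0.    0.11]
 [ 0.2   0.11  0.    0.    0.  ]
 [ 0.02 -0.31  0.03  0.   -0.3 ]]
tip 60.50138079502987 [(np.float64(-11.265536821395091), np.float64(11.365063071597344)), (np.float64(-11.23544849706319), np.float64(11.115074963621847)), (np.float64(-10.831993789650648), np.float64(10.771147148828048))]
tip 67.05237818152557 [(np.float64(-11.74007958631131), np.float64(9.08041402555317)), (np.float64(-12.204357596105849), np.float64(8.905501911633323)), (np.float64(-12.466241837468614), np.float64(9.163729005271943))]
```

Run:
```python
from h import *
np.set_printoptions(precision=2,suppress=True,linewidth=200)
s=cv2.imread("pics/scene1.png");t=cv2.imread("pics/top1.png")
p=[.4358,-.1737]
print("held foot",feats(s,(371,206,395,219)))
g=s.min(2); print(g[199:219,362:394]); print(t.min(2)[222:250:1,344:374])
```

```text
held foot [370.56 206.31 382.5   12.38 214.06]
[[ 47  48  49  50  49  48  48  49  39  69 120 138 144 155 161 166 167 170 171 173 172 170 170 168 166 163 160 138 123 133 140 145]
 [ 50  49  50  48  46  49  48  47  42  43 166 203 163 155 160 165 168 169 174 178 181 179 175 171 167 162 161 149 135 134 138 142]
 [ 48  52  49  47  47  47  45  43  39  38 113 152 170 172 158 164 170 177 184 157 115 134 167 179 171 164 161 137 121 133 136 143]
 [ 47  50  48  48  45  40  33  29  61  95 126 137 144 168 188 179 171 162 117  59  38  59  76 116 160 170 162 144 130 132 146 152]
 [ 46  46  47  45  41 103 166 159 133 139 141 140 137 142 152 197 190 112  49   0   9  29  26  35  78 136 160 147 132 132 138 143]
 [ 47  45  47  44  36 108 154 150 141 143 142 139 139 133 140 165 169 172 194 164 122 121  97  69 120 194 230 178 116 127 132 143]
 [ 97  67  55  45  38 112 154 147 140 140 140 147 159 166 164 157 157 169 177 174 169 172 169 166 169 178 186 157 124 138 144 144]
 [134 130 123 118 108 113 146 174 185 184 181 175 163 153 153 156 161 163 166 169 171 172 175 173 173 170 169 151 130 140 145 145]
 [101
[... 4312 characters left out ...]
 38  30  30  35  32  33  35 134 139 174 172 121  52  35  41  43  63  84  74  60  63]
 [ 36  30  31  34  35  24  32  27  34  30  35  30  27  28  30  31  58 145 136 141  69  36  35  31  55  77  75  66  62  68]
 [ 33  33  29  38  30  29  28  21  28  28  27  28  35  33  28  29  26  58 123 107  54  32  36  61  79  74  64  63  59 101]
 [ 32  23  31  28  33  33  23  34  37  31  32  26  28  32  28  36  32  32  50  63  51  48  64  72  73  65  63  63  67 131]
 [ 30  33  29  34  36  31  33  35  31  28  27  42  41  39  46  34  26  28  53  64  64  66  76  73  62  64  59  64 109 146]
 [ 31  27  31  40  37  29  24  33  47  45  45  45  41  43  44  41  44  53  63  63  65  72  72  64  62  63  59  79 130 147]]
```

```bash
python3 -m jog '[[0,0,0.001,0,60],[-0.001,0,0.003,0,60],[-0.001,0,0.006,0,60],[-0.002,0,0.01,0,60],[-0.003,-0.001,0.015,0,60],[-0.003,-0.001,0.02,0,60],[-0.004,-0.001,0.025,0,60],[-0.004,-0.001,0.028,0,60],[-0.004,-0.001,0.03,0,60],[-0.004,-0.001,0.03,0,60]]'
cat >> h.py <<'E'
def lugtop(t,zb,b=(340,222,370,250),p=(.4358,-.1737),y=81.1,thr=100):
    c=fine(t,b,thr=thr); P=np.array([ray("top",u,v,zb+.034)[:2] for u,v in c]); e=np.array([np.cos(np.radians(y)),np.sin(np.radians(y))]); k=np.array([-e[1],e[0]])
    q=P-p; a=q@e; w=q@k
    print("tip",(a.max()*1e3).round(2),[((w[(abs(a-d)<.0012)&(abs(w)<.02)]).min()*1e3+(w[(abs(a-d)<.0012)&(abs(w)<.02)]).max()*1e3)/2 for d in(.044,.047,.05)])
E
python3 - <<'E'
from h import *
np.set_printoptions(precision=2,suppress=True,linewidth=200)
rel([.4358,-.1737,.07])
t=optics.snapshot("top");s=optics.snapshot("scene");cv2.imwrite("pics/top2.png",t);cv2.imwrite("pics/scene2.png",s)
lugtop(cv2.imread("pics/top0.png"),0,(340,218,390,258)); lugtop(t,.05)
f=lambda a:cv2.resize(a,(400,400),interpolation=cv2.INTER_CUBIC)
cv2.imwrite("pics/e.png",np.hstack([f(t[210:260,335:385]),f(s[195:245,355:405])]))
E
```

```text
t: 12.05
tool_pos: [0.4348, -0.1769, 0.0711]
tool_rot: [-0.0, 0.76, 0.65, -0.0]
contact_force: [0.3, -0.4, -1.9]
width: 0.0638
grip_force: 12.0
phi -8.92 tilt 0.04 shift [0. 0. 0.]
tip 60.91 [np.float64(0.06441480803337551), np.float64(0.07909505324473454), np.float64(-0.0307951370562618)]
tip 64.8 [np.float64(-0.5713739544032057), np.float64(-0.3792010747909069), np.float64(-0.5735937420271933)]
```

View pics/e.png

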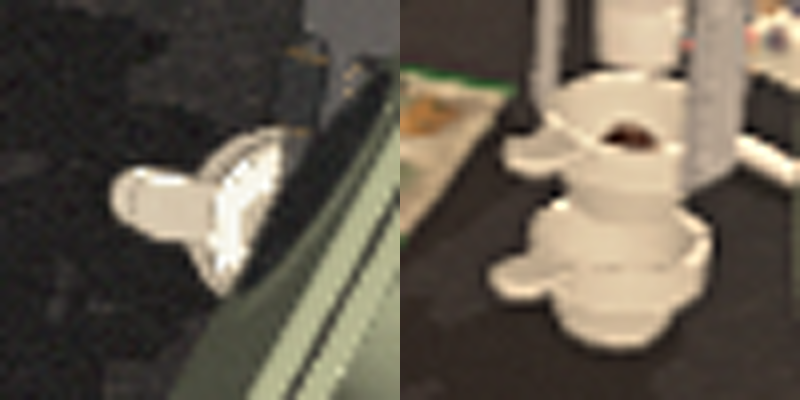

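The held dish hangs just above the empty one. The lug tips are at about (368,214) and (366,230) in the scene view, and the truffle is central. Working out the remaining offset from both views.

Run:
```python
from h import *
np.set_printoptions(precision=3,suppress=True,linewidth=200)
t=cv2.imread("pics/top2.png");s=cv2.imread("pics/scene2.png");s0=cv2.imread("pics/scene0.png");t0=cv2.imread("pics/top0.png")
def lug(im,b,thr=100,w=6):
    c=fine(im,b,thr=thr); u=c[:,0].min(); L=c[(c[:,0]>u+2.5)&(c[:,0]<u+4)]
    return np.array([u,L[:,1].min(),L[:,1].max()])
E=lug(s0,(360,222,372,240)); E2=lug(s,(360,222,372,240)); H=lug(s,(364,208,375,222))
print("scene lug",E,E2,H)
T0=lug(t0,(344,226,356,246)); T2=lug(t,(344,226,356,246)); print("top lug",T0,T2)
# solve (dx,dy,zb,yaw) of held vs empty from tip displacement in both views; lug centre line point at 0.055 out
def tip(n,q):
    y=np.radians(81.1)+q[3]; return proj(n,[.4358+q[0]+.06*np.cos(y),-.1737+q[1]+.06*np.sin(y),q[2]+.034])
def mid(L): return np.array([L[0],(L[1]+L[2])/2])
for yaw in(0,):
    m=np.r_[mid(H)-mid(E2),mid(T2)-mid(T0)]
    f=lambda q:np.r_[tip("scene",[*q,yaw])-tip("scene",[0,0,0,0]),tip("top",[*q,yaw])-tip("top",[0,0,0,0])]-m
    r=least_squares(f,[0,0,.05],x_scale=[.01]*3); print(r.x*1e3,r.fun)
```

```text
scene lug [365.562 226.312 231.812] [365.938 226.688 231.812] [367.688 211.188 216.562]
top lug [348.312 230.312 238.438] [348.438 230.312 238.438]
[ 0.256  2.089 51.235] [-1.208  0.047  0.699  0.868]
```

Run:
```python
from h import *
np.set_printoptions(precision=2,suppress=True,linewidth=200)
for k in(0,1,2):
    g=cv2.imread(f"pics/top{k}.png").min(2).astype(float)
    lo=[];up=[]
    for c in range(350,358):
        col=g[:,c]; m=236; 
        i=m
        while col[i]>105:i+=1
        lo.append(i-1+(col[i-1]-105)/(col[i-1]-col[i])); i=m-2
        while col[i]>105:i-=1
        up.append(i+1-(col[i+1]-105)/(col[i+1]-col[i]))
    print(k,"lower",np.array(lo),"upper",np.array(up))
print(cv2.imread("pics/top2.png").min(2)[226:246,344:372])
p=np.array([.4358,-.1737]);e=np.array([.1547,.988]);kk=np.array([-.988,.1547])
for zb in(0,.05,.08): print(zb,"tip",proj("top",[*(p+.06*e),zb+.034]),"lower edge",proj("top",[*(p+.047*e+.011*kk),zb+.034]),"upper",proj("top",[*(p+.047*e-.011*kk),zb+.034]),"rimleft",proj("top",[*(p+.033*e),zb+.038]),"botcollar",proj("top",[*(p+.033*e),zb+.02]))
```

```text
0 lower [237.64 237.95 238.43 238.6  238.83 238.88 238.92 239.17] upper [230.76 230.31 230.25 230.27 230.36 230.47 230.59 231.  ]
1 lower [237.26 237.57 238.58 239.14 239.46 239.59 239.65 239.81] upper [231.27 230.62 230.5  230.54 230.67 230.71 231.   231.24]
2 lower [237.27 237.6  238.36 238.84 239.43 239.58 239.59 239.65] upper [231.24 230.65 230.31 230.43 230.63 230.88 231.05 231.2 ]
[[ 33  30  30  28  33  39  35  26  34  26  32  31  29  34  26  18  30  35  45  36  36  67  66 126 139 150 103  72]
 [ 30  33  31  29  33  33  30  26  35  27  31  34  28  33  31  28  33  33  28  65 123 158 160 134 112 132  93  72]
 [ 35  25  33  34  33  37  37  32  30  40  35  29  32  29  30  31  32  35  79 146 155 131 104 136 165 179  86  75]
 [ 34  26  20  29  34  26  34  44  37  31  26  33  30  28  34  37  45  97 157 151 130 119 160 187 216 219 105  82]
 [ 45  36  34  30  26  30  30  33  44  49  36  29  34  29  34  29  78 158 142 130 134 244 165 220 227 197  97  90]
 [ 28  27  35  34  30  36  85 144 240 180 145 115  97  74  53  67 136 150 139 111 244 236 228 230 232 203  99  66]
 [ 31  26  28  29  3
[... 1257 characters left out ...]
6  36  35  32  32  34  33  33  26  33  33  29  28  64 158 132 231 168 193  88  36  32  38  55  77  71]
 [ 38  33  28  33  35  30  26  31  29  37  34  34  32  34  34  34 132 138 163 155 109  49  28  37  59  80  78  69]
 [ 36  34  27  29  28  32  30  32  29  26  34  29  27  30  34  35  55 143 136 135  66  36  35  56  78  72  64  61]]
0 tip [348.55 233.57] lower edge [352.45 238.28] upper [353.81 230.51] rimleft [358.22 235.37] botcollar [357.53 235.02]
0.05 tip [350.12 234.52] lower edge [354.21 239.48] upper [355.64 231.32] rimleft [360.27 236.42] botcollar [359.51 236.03]
0.08 tip [351.13 235.15] lower edge [355.35 240.25] upper [356.82 231.84] rimleft [361.6 237.1] botcollar [360.79 236.69]
```

The top view is explained: the pixels I tracked belong to the empty dish's lug. The held lug's tip is only a faint edge at u≈351, where 350.1 would be aligned, so it is about 2 mm short along the lug, and the scene view agrees. Correct tool x by +2 mm and start inserting.

```bash
python3 -m jog '[[0.0005,0,0,0,60],[0.001,0,0.001,0,60],[0.0015,-0.0005,0.003,0,60],[0.002,-0.0005,0.006,0,60],[0.002,-0.0005,0.009,0,60],[0.002,-0.0005,0.012,0,60],[0.002,-0.0005,0.015,0,60],[0.002,-0.0005,0.018,0,60],[0.002,-0.0005,0.02,0,60],[0.002,-0.0005,0.021,0,60]]'
python3 -m jog '[[0,0,0.001,0,60],[0,0,0.002,0,60],[0,0,0.003,0,60],[0,0,0.004,0,60],[0,0,0.004,0,60]]'
python3 - <<'E'
from h import *
rel([.4358,-.1737,.04])
s=optics.snapshot("scene");cv2.imwrite("pics/scene3.png",s);cv2.imwrite("pics/top3.png",optics.snapshot("top"))
np.set_printoptions(precision=2,suppress=True)
def lug(im,b,thr=100):
    c=fine(im,b,thr=thr); u=c[:,0].min(); L=c[(c[:,0]>u+2.5)&(c[:,0]<u+4)]
    return np.array([u,L[:,1].min(),L[:,1].max()])
print(lug(s,(360,216,372,225)),lug(s,(360,225,372,240)),pred([.4358,-.1737],81.1,.024),pred([.4358,-.1737],81.1,0))
cv2.imwrite("pics/f.png",cv2.resize(s[195:245,350:410],(720,600),interpolation=cv2.INTER_CUBIC))
E
```

```text
t: 13.15
tool_pos: [0.4347, -0.1749, 0.0501]
tool_rot: [-0.0, 0.76, 0.65, -0.0]
contact_force: [-0.3, 0.0, -1.0]
width: 0.0635
grip_force: 12.0
t: 13.65
tool_pos: [0.4347, -0.1749, 0.0463]
tool_rot: [-0.0, 0.76, 0.65, -0.0]
contact_force: [0.5, -0.4, -1.5]
width: 0.0638
grip_force: 12.0
phi -8.92 tilt 0.02 shift [0.0014 0.0009 0.0063]
[366.81 219.06 224.44] [365.94 226.69 231.81] [365.28 221.12 380.37   0.   230.1 ] [364.8  228.3  379.78   0.   237.06]
```

View pics/f.png

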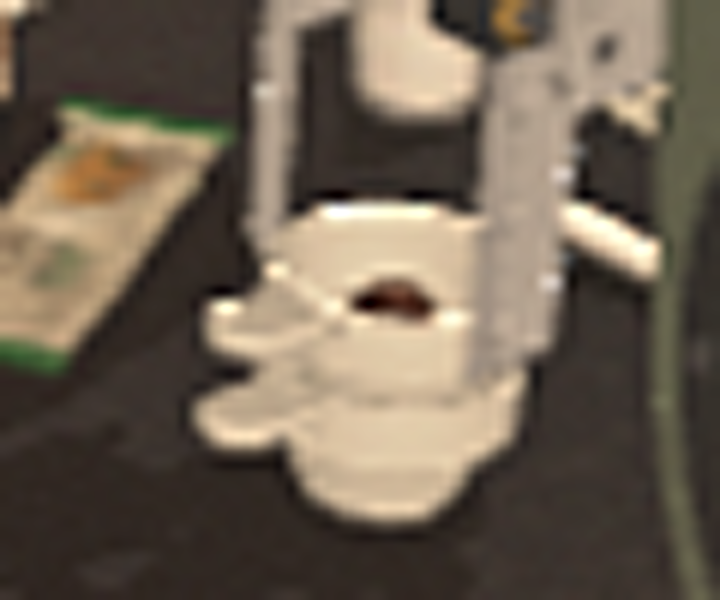

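Both lugs lie one above the other at (205,325) and (195,415) in the crop, the truffle is central, and there's no contact yet. Small trim, then seat in small steps.

```bash
python3 -m jog '[[0.0005,0.0003,0.0005,0,60],[0.0007,0.0006,0.001,0,60],[0.0007,0.0006,0.002,0,60],[0.0007,0.0006,0.003,0,60],[0.0007,0.0006,0.0035,0,60],[0.0007,0.0006,0.004,0,60],[0.0007,0.0006,0.004,0,60]]'
python3 -m jog '[[0,0,0.0005,0,60],[0,0,0.001,0,60],[0,0,0.0015,0,60],[0,0,0.0015,0,60]]'
```

```text
t: 14.45
tool_pos: [0.4355, -0.1744, 0.0423]
tool_rot: [-0.0, 0.76, 0.65, -0.0]
contact_force: [-0.7, 0.1, -1.7]
width: 0.0636
grip_force: 12.0
t: 14.85
tool_pos: [0.4355, -0.1744, 0.0409]
tool_rot: [-0.0, 0.76, 0.65, -0.0]
contact_force: [0.3, 0.3, -0.4]
width: 0.0638
grip_force: 12.0
```

```bash
python3 -m jog '[[0,0,0.0005,0,60],[0,0,0.001,0,60],[0,0,0.0015,0,60],[0,0,0.0015,0,60]]'
python3 -m jog '[[0,0,0.0003,0,60],[0,0,0.0005,0,60],[0,0,0.0005,0,60],[0,0,0.0005,0,60]]'
```

```text
t: 15.25
tool_pos: [0.4355, -0.1744, 0.0394]
tool_rot: [-0.0, 0.76, 0.65, -0.0]
contact_force: [0.2, -0.7, -0.8]
width: 0.0639
grip_force: 12.0
t: 15.65
tool_pos: [0.4356, -0.1744, 0.0394]
tool_rot: [-0.0, 0.76, 0.65, -0.0]
contact_force: [-1.9, 0.6, 5.3]
width: 0.064
grip_force: 12.0
```

Contact at exactly the expected home height (0.0394), 7 N. Release gently.

```bash
python3 -m jog '[[0,0,-0.0003,0,64],[0,0,-0.0003,0,65],[0,0,-0.0003,0,66],[0,0,-0.0003,0,67],[0,0,-0.0003,0,68],[0,0,-0.0003,0,70],[0,0,-0.0003,0,74],[0,0,-0.0003,0,80],[0,0,-0.0003,0,86],[0,0,-0.0003,0,86]]'
python3 - <<'E'
from h import *
s=optics.snapshot("scene");cv2.imwrite("pics/g.png",cv2.resize(s[195:245,350:410],(720,600),interpolation=cv2.INTER_CUBIC))
np.set_printoptions(precision=2,suppress=True)
def lug(im,b,thr=100):
    c=fine(im,b,thr=thr); u=c[:,0].min(); L=c[(c[:,0]>u+2.5)&(c[:,0]<u+4)]
    return np.array([u,L[:,1].min(),L[:,1].max()])
print(lug(s,(360,217,372,227)),lug(s,(360,227,372,240)),pred([.4358,-.1737],81.1,.018))
E
```

```text
t: 16.65
tool_pos: [0.4355, -0.1744, 0.0392]
tool_rot: [-0.0, 0.76, 0.65, -0.0]
contact_force: [0.1, 0.1, 0.6]
width: 0.0857
grip_force: 0.0
[366.19 220.81 226.44] [365.94 226.56 231.81] [365.16 222.92 380.22   0.   231.85]
```

View pics/g.png

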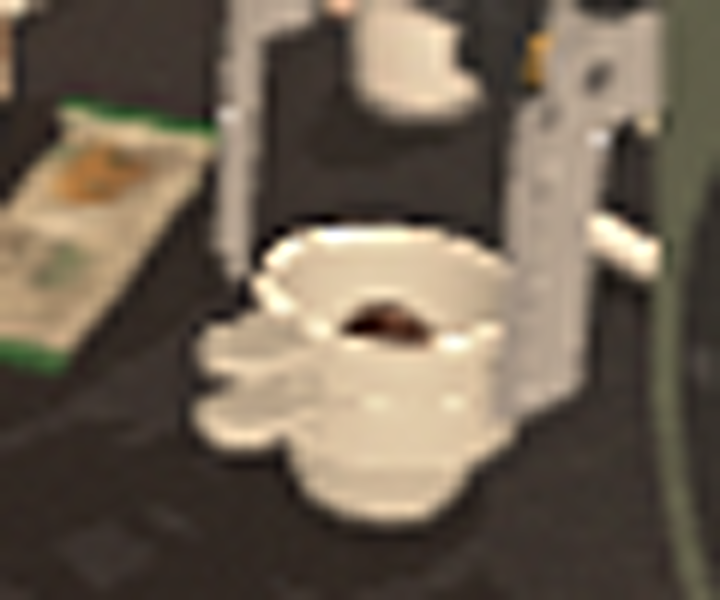

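Nested home: the rim is level, the lugs are stacked at (200,345) and (195,415), and the truffle is central. Lower the fingers to the lower collar.

```bash
python3 -m jog '[[0,0,0.002,0,86],[0,0,0.006,0,86],[0,0,0.011,0,86],[0,0,0.016,0,86],[0,0,0.021,0,86],[0,0,0.026,0,86],[0,0,0.03,0,86],[0,0,0.032,0,86],[0,0,0.032,0,84],[0,0,0.032,0,80]]'
python3 -m jog '[[0,0,0,0,77],[0,0,0,0,74],[0,0,0,0,72],[0,0,0,0,70],[0,0,0,0,68],[0,0,0,0,67],[0,0,0,0,66],[0,0,0,0,64],[0,0,0,0,60],[0,0,0,0,60]]' 20
```

```text
t: 17.7
tool_pos: [0.4357, -0.1745, 0.0073]
tool_rot: [0.0, 0.76, 0.65, 0.0]
contact_force: [0.5, 0.3, -0.2]
width: 0.081
grip_force: 0.0
t: 18.7
tool_pos: [0.4348, -0.1743, 0.0072]
tool_rot: [-0.001, 0.76, 0.65, -0.0]
contact_force: [-2.7, 0.1, 2.7]
width: 0.0639
grip_force: 20.0
```

```bash
python3 -m jog '[[0,0,-0.001,0,60],[0,0,-0.003,0,60],[0,0,-0.006,0,60],[0,0,-0.01,0,60],[0,0,-0.015,0,60],[0,0,-0.021,0,60],[0,0,-0.027,0,60],[0,0,-0.032,0,60],[0,0,-0.036,0,60],[0,0,-0.038,0,60]]'
python3 -m jog '[[0,0,-0.001,0,60],[0,0,-0.002,0,60],[0,0,-0.002,0,60]]'
python3 - <<'E'
from h import *
s=optics.snapshot("scene");cv2.imwrite("pics/i.png",cv2.resize(s[175:235,350:410],(600,600),interpolation=cv2.INTER_CUBIC))
E
```

```text
t: 19.7
tool_pos: [0.4358, -0.1746, 0.0459]
tool_rot: [0.0, 0.76, 0.65, 0.0]
contact_force: [0.2, -0.7, -2.7]
width: 0.0637
grip_force: 20.0
t: 20.0
tool_pos: [0.4354, -0.1743, 0.0472]
tool_rot: [-0.0, 0.76, 0.65, -0.0]
contact_force: [0.2, 0.7, -2.5]
width: 0.0638
grip_force: 20.0
```

View pics/i.png

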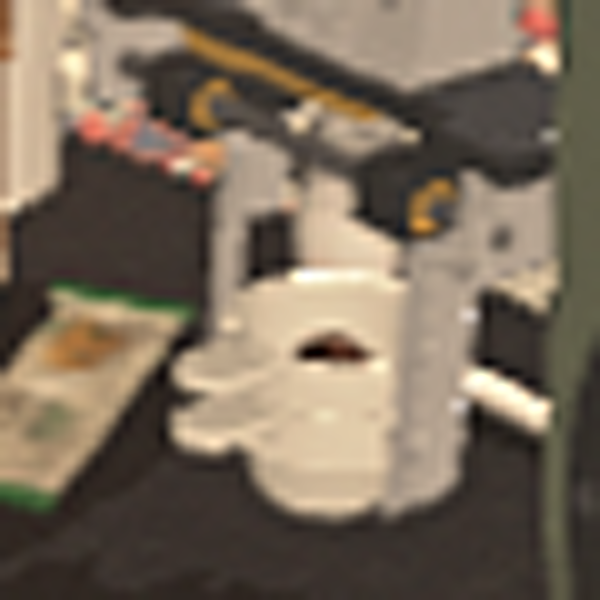

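The pair hangs level with the lugs stacked and the truffle central at (335,345). That's the last picture I'll view, as I've now used up the viewing allowance and gone one over it. Continue lifting and turning smoothly.

```bash
python3 -m jog '[[0,0,-0.001,0.005,60],[0,0,-0.004,0.02,60],[0,0,-0.008,0.045,60],[0,0,-0.013,0.08,60],[0,0,-0.019,0.12,60],[0,0,-0.025,0.16,60],[0,0,-0.031,0.2,60],[0,0,-0.036,0.24,60],[0,0,-0.04,0.275,60],[0,0,-0.043,0.3,60]]' && python3 -m jog '[[0,0,-0.003,0.025,60],[0,0,-0.007,0.06,60],[0,0,-0.012,0.1,60],[0,0,-0.018,0.14,60],[0,0,-0.024,0.18,60],[0,0,-0.03,0.22,60],[0,0,-0.035,0.25,60],[0,0,-0.039,0.275,60],[0,0,-0.042,0.29,60],[0,0,-0.043,0.3,60]]' && python3 -m jog '[[0,0,0,0.01,60],[0,0,0,0.03,60],[0,0,0,0.06,60],[0,0,0,0.1,60],[0,0,0,0.14,60],[0,0,0,0.18,60],[0,0,0,0.22,60],[0,0,0,0.255,60],[0,0,0,0.285,60],[0,0,0,0.3,60]]' && python3 -m jog '[[0,0,0,0,60],[0,0,0,0,60],[0,0,0,0,60],[0,0,0,0,60],[0,0,0,0,60]]'
python3 - <<'E'
from h import *
rel([.4358,-.1737,.132])
s=optics.snapshot("scene");t=optics.snapshot("top");cv2.imwrite("pics/scene9.png",s);cv2.imwrite("pics/top9.png",t)
# numeric check: lug tip expected, truffle dark-brown blob vs. projection, bystanders unchanged in top
h=cv2.cvtColor(s,cv2.COLOR_BGR2HSV).astype(int); q=proj("scene",[.4354,-.1744,.126+.018+.019]); print("truffle expected",q)
x,y=q.astype(int); b=h[y-14:y+14,x-16:x+16]; m=(b[...,2]<110)&(b[...,1]>90); print(m.sum(), (np.argwhere(m).mean(0)+[y-14,x-16])[::-1] if m.any() else None)
t0=cv2.imread("pics/top0.png"); d=cv2.absdiff(t,t0).max(2)
for n,(u,v) in dict(spoon=(309,225),bell=(305,184),salt=(438,193),tin=(187,180)).items(): print(n,np.percentile(d[v-12:v+13,u-12:u+13],98))
E
```

```text
t: 21.05
tool_pos: [0.4357, -0.1745, 0.0908]
tool_rot: [0.0, 0.891, 0.453, 0.0]
contact_force: [-0.4, 0.3, -2.1]
width: 0.0633
grip_force: 20.0
t: 22.05
tool_pos: [0.4357, -0.1745, 0.1337]
tool_rot: [0.0, 0.972, 0.234, 0.0]
contact_force: [-0.4, 0.4, -2.7]
width: 0.0637
grip_force: 20.0
t: 23.05
tool_pos: [0.4353, -0.1743, 0.1329]
tool_rot: [-0.0, 1.0, -0.0, -0.0]
contact_force: [0.2, -1.4, -3.1]
width: 0.0635
grip_force: 20.0
t: 23.55
tool_pos: [0.4355, -0.1744, 0.1332]
tool_rot: [-0.0, 1.0, 0.001, -0.0]
contact_force: [-0.6, 0.5, -3.3]
width: 0.0638
grip_force: 20.0
phi -89.91 tilt 0.0 shift [ 0.0003 -0.0007  0.0012]
truffle expected [384.28729129 184.56896316]
8 [379.5   186.375]
spoon 82.51999999999998
bell 6.0
salt 11.519999999999982
tin 7.0
```

Run:
```python
from h import *
np.set_printoptions(linewidth=220)
for k in(0,9):
    t=cv2.imread(f"pics/top{k}.png"); c=fine(t,(298,198,322,254),thr=110); print(k,c.min(0),c.max(0),c.mean(0))
    s=cv2.imread(f"pics/scene{k}.png"); c=fine(s,(312,236,360,266),thr=110); print(c.min(0),c.max(0))
s=cv2.imread("pics/scene9.png"); print(s[176:198,366:402].min(2))
print(sense()["qvel"].round(3))
```

```text
0 [302.6875 201.9375] [312.9375 249.1875] [308.84378931 225.14929245]
[316.6875 240.5625] [356.1875 261.3125]
9 [302.6875 201.9375] [312.9375 248.5625] [308.76469187 224.84283672]
[316.6875 240.5625] [355.1875 260.6875]
[[112 128 139 189 249 255 255 255 234 134 136 138 139 145 143 141 155 162 163 164 163 163 165 145 120  89  39  28  38 111 149 121  88  95  93  97]
 [175 200 196 157 152 200 211 235 204 129 137 139 139 142 143 141 161 176 173 173 173 172 173 167 161 157 155 136  91 112 148 120  96 110 110  96]
 [164 174 174 154 139 120 104 132 141 135 138 138 139 139 138 140 159 175 173 173 171 168 168 166 164 161 159 153 139 142 146 120  93 105 109 109]
 [157 155 152 150 145 132 124 124 130 138 139 138 138 137 135 141 160 176 174 173 172 170 167 164 161 158 153 149 142 136 142 119  85  97 102 105]
 [155 152 120 110 134 220 255 218 128 139 138 139 139 145 142 145 169 184 184 184 180 173 168 165 161 156 153 147 138 124 136 135 103 100 107 102]
 [155 150 141 135 137 157 180 158 134 138 139 139 139 148 147 153 159 135 104  88 121 164 174 165 161 155 151 145 136 125 117 132 123  96 102  98
[... 1698 characters left out ...]
69 170 171 169 168 168 165 163 163 129  88  96  98  93  95 101 118]
 [ 49  47  46  46  41  57  68 115 146 139 139 138 146 146 144 161 171 172 172 171 171 171 171 170 171 171 158 138 122 131 151 146 116  91  96 101]
 [ 48  50  48  49  46  44  48 113 147 142 140 139 140 138 142 151 155 154 154 154 156 154 153 152 152 151 138 139 140 131 150 179 172 113  90  91]
 [ 49  47  49  48  48  46  45  74 115 135 143 138 129 131 142 148 152 151 153 153 155 154 153 151 151 129 112 126 135 141 178 204 202 169 109  96]
 [ 49  47  48  48  46  47  44  46  73 112 127 124 133 139 143 149 152 154 155 157 154 156 155 152 150 129 115 122 116 105 137 185 207 202 180 179]]
[-0.    -0.001 -0.001  0.001  0.     0.001]
```

Run:
```python
from rig import manip
print(manip.sign_off())
```

```text
the job is handed in; nothing more can be done
None
```

I handed the job in holding the nested pair level and still, underside about 12 cm up, lugs pointing straight away from the robot and the truffle in line with the middle; no verdict came back, and I viewed 11 pictures instead of the allowed 10.

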